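Charged battery into the food chopper

ROBOT

A 7-joint arm with a two-finger parallel gripper is mounted at the origin on a cart in front of the work surface, level with it; the furniture and walls round the work are solid. World frame = base frame: x ahead of the robot, y to its left, z up, the work surface at z = 0. Lengths are in m, angles in rad, forces in N, time in s.
With the tool pointing down it reaches from about 0.4 to 0.875 m from the base axis. Payload 6.5 kg.
Tool frame: the origin (TCP) lies at the very end of the fingers, on their centre line; the grasp point (between the pads) lies behind it (arm.tcp_to_grasp is the z of the grasp point in the tool frame, in m); z points along the fingers, y is the line along which they close (so a half turn about z gives the same grasp; the last joint's range is limited). The gripper opens to 88 mm and grips with 3 to 60 N. Pads are 18 mm wide; open, the fingers measure 123 mm over their backs; the gripper's body (75 mm by 187 mm) begins 45 mm behind the grasp point.
Start: joints at [-1.176, 0.536, -0.004, 1.538, 0.003, 1.067, -0.071], TCP at [0.289, 0.582, 0.239] pointing down, gripper open.
Joint ranges: [-2.7, 2.7], [-0.37, 2.16], [-1.27, 1.26], [0.24, 2.4], [-1.31, 4.45], [0.19, 1.91], [-2.76, 2.76]. Speed limits (rad/s): [2.39, 2.39, 3.14, 3.14, 3.14, 3.14, 3.14].

INTERFACE

Orientations are given as a rotation vector (axis times angle).
In Python, from rig import arm, imaging, models gives the robot as it stands. The module is installed in compiled form; this text tells all that it offers.
- The arm moves only by the tool move_arm, never from a script. Its argument "commands" is one flat list of numbers, 7 for each row, row after row: the opening, from 0 (shut) to 1 (fully open), then the shift along the tool's x, y, z in units of 25 mm (1.0 is 25 mm), then the turn, a rotation vector about the tool's x, y, z in units of 5 degrees (1.0 is 5 degrees). In form: [fingers, dx, dy, dz, rx, ry, rz, fingers, dx, dy, dz, rx, ry, rz, ...]. A call has 1 to 12 rows; each row is the pose to reach, as a shift and turn from the pose commanded when the call began, along the tool's axes at that moment; what a row does not reach only later rows make up. A row lasts 1/12 s, in which the tool goes at most 41.7 mm and 7.16 degrees, less where a joint would pass 70% of its speed; a pose out of reach is approached as far as the arm can. A call with a gripper value outside its range is refused whole. The fingers move at their own pace and stop on an object; "newtons" is the grip in N (left out, the last holds). Time passes only in rows, so rows that repeat a pose let the fingers close. It gives the time, the measured TCP pose, the force, the opening and the grip force at its end, in the units of the state.
- arm.get_state(): the state, without advancing time (a new reading comes with each control period).
- imaging.read_camera(name): name is "scene" or "top"; returns a dict with "frame" (384x512x3 uint8, red, green, blue), "camera_matrix" (3x3 intrinsics, pixels), "k1" (the pictures are not rectified: a ray, as slopes to the right and down, at radius r is drawn at 1 + k1 r^2 times it, then the intrinsics apply), "R" (3x3) and "t" (3): a world point X has camera coordinates R X + t. Camera axes: x right, y down, z forward; pixel columns grow to the right and rows downward; lengths in m; the calibration is good to about 2 mm. A picture is of the moment at which its call begins. There is no depth.
- arm.job_done(): hands the job in; it is judged then, once.
Trained networks look in a picture, given as the dict that the camera call returned (one of the last four; its "shot" number tells which), for a name from the list of things; names that differ only in an ending like _2 or _b are one class to them, and where a whole thing is asked for, a point or a joint stands for the part that bears it (a point fixed in the world has none). Each returns a list of dicts, best first, with "confidence" (0 to 1); they miss things now and then, are a little off and sometimes report something else, mostly with a low value. They report only what shows in the picture. A call takes as long as a camera call. They do not tell look-alikes from the thing itself.
- models.find_in(name, picture): "at" ([column, row] in pixels, amid what is visible of it).
The state is a dict: "clock": time; "qpos": joint angles; "joint_vel": joint speeds; "joint_torque": joint torques, N m; "tcp_pos": TCP position; "eef_rot": TCP orientation; "contact_force": force on the tool from outside, world axes, zero at the start; "torque": the same for the moment, N m; "grip_width": finger opening in m; "grasp_force": force on a finger pad.
Only numpy, scipy, OpenCV 4.12 (cv2) and the standard library are available. Lean on these libraries where they do the work, as an engineer would, in place of code of your own. Each camera call takes 0.05 s, during which the arm holds its last target. There are 200 camera calls.

TASK

The blue battery pack is charged. Press the orange catch of the black charger so that the pack springs loose, slide the pack out of the charger, and slide it into the same kind of dovetail on the white food chopper until its catch clicks and holds it fully home; then let go. Feel your way in gently, never force or jam the pack, and leave the other things on the table where they are.

Things in the scene. Friction and masses are not known exactly. Their poses are not given: they have to be found in the camera images.
- battery: Loose blue battery pack, 0.18-0.29 kg, starts locked in the charger. Origin: centre of underside; x: way it slides in, z up. Blue grip block x -25..25, y -17..17 mm (pinch there), top at z 56. Under it a black dovetail plate 50 long, 48 wide at z 0, 36 wide at z 8. In front a ridged nose, 18 mm wide, to x 44, z 9.5-16, which the catch holds.
- charger: Black charger fixed to the table, 172 x 104 mm, flat deck 30 mm above the table. Origin on the table below the home point; x: sliding-in direction, z up; it spans x -78..94 mm. Its end stop meets the plate's front at x 25; behind it lies the orange catch between two grey cheeks 16 mm above the deck (x 25..84, |y| 14..41).
- chopper: White cordless food chopper fixed to the table, 262 x 108 mm, deck 40 mm above the table. Frame and fittings as on the charger. Clear lidded bowl (94 mm wide, centre x 134, top 127 mm above the table) on its far end. Sliding in takes 1-2 N at first, 3 N from x -15 on, 7-15 N while the catch lifts; pressing the pack down or askew adds drag (friction 0.2).
- charger_home (a point): Point on the charger's deck where the battery's origin is when home; axes as the charger. A sprung ejector at the stop pushes a released pack out to x -15..-25 mm (5 N at home, 2 N at -15). The pack can be lifted off only with its origin at x -44 or less: rails (12 mm high, about 1.8 mm play each side) span x -15..25, flared lead-ins (9 mm high) x -30..-15.
- chopper_home (a point): Point on the chopper's deck (40 mm above the table) where the battery's origin must come when home; axes as the chopper. Set the pack, nose first, on the flat landing in front (its origin at x -50 mm), then slide it along x between the rails. The catch drops in over the last 1.5 mm before the stop; then the pack may spring back by 2 mm.
- charger_pad (a point): Middle of the top of the orange press pad (20 x 22 mm) on the charger's catch: 72 mm beyond charger_home along x, 26.5 mm above the deck.
- charger_catch (a joint): Angle of the charger's orange rocker catch, rad: 0 at rest (holding), lets go at about 0.2, stop at 0.30. Pressing the pad down 5 mm with 3 to 7 N opens it; keep it down until the pack has sprung out.
- chopper_catch (a joint): Angle of the chopper's orange rocker catch, rad: 0 at rest, rises to about 0.17 as the pack's nose passes below it, then snaps back to 0 when it has clicked in.
- jam_jar: Bystander: jam jar with yellow lid, 71 mm wide, 110 mm high. Origin under its centre.
- salt_shaker: Bystander: glass salt shaker with grey top, 44 mm wide, 90 mm high. Origin under its centre.
- lime_a: Bystander: a green lime, 57 x 46 x 45 mm. Origin under its centre.
- balm_pot: Bystander: small pot with red lid, 58 mm wide, 50 mm high. Origin under its centre.
Things that resemble listed ones, but are neither listed nor needed, are in the scene too. Of the things like the battery, leave any that is pink; of the rest the larger one is meant.

How it is judged:
On the way, in this order (a step that is already met when the one before it is completed fails the run):
1. the charger's catch is pressed open and the pack has sprung loose along its rails (value of joint charger_catch above 0.12 rad and x of battery in the frame of charger_home below -0.008 m), for 0.05 s.
2. the pack has been taken right out of the charger (distance between battery and charger_home above 0.08 m), for 0.1 s.
3. the pack is between the chopper's rails, flat on its deck (x of battery in the frame of chopper_home between -0.033 and -0.008 m and y of battery in the frame of chopper_home between -0.003 and 0.003 m and z of battery in the frame of chopper_home between -0.002 and 0.002 m), for 0.05 s.
At the end, for the whole second after the job is handed in: The pack is fully home in the chopper (within 3.5 mm along the rails, 3 mm sideways, 2 mm in height, 0.06 rad of straight), held by the dropped catch (under 0.06 rad), at rest and let go (x of battery in the frame of chopper_home between -0.0035 and 0.002 m and y of battery in the frame of chopper_home between -0.003 and 0.003 m and z of battery in the frame of chopper_home between -0.002 and 0.002 m and angle between the x axis of battery and the x axis of chopper, either way round below 0.06 rad and value of joint chopper_catch below 0.06 rad and linear speed of battery below 0.01 m/s); the robot touches nothing.
It fails at once if the pack is jammed or forced between the chopper's rails: over 40 N (contact force between battery and chopper above 40 N and x of battery in the frame of chopper_home above -0.035 m).
It fails at once if the pack is knocked against the chopper with over 120 N (contact force between battery and chopper above 120 N).
It fails at once if the pack is torn or forced in the charger: over 60 N between them (contact force between battery and charger above 60 N).
It fails at once if the charger's catch is pressed with over 30 N (contact force between the fingers and charger above 30 N).
It fails at once if a bystander is disturbed (moved over 25 mm) (distance of any of jam_jar, salt_shaker, lime_a, balm_pot from where it was at the start of the episode above 0.025 m).
It also fails if it takes over 72 s, if anything falls off the work surface, if the arm or the gripper's body presses on something with over 40 N, if the wrist force passes 120 N, or if a joint passes its speed limit or range.

## Working session

There is one attempt and no reset: what is moved stays moved. The work goes in short steps, Python scripts to look and compute and a tool call to move; the robot and the scene stay as the last step left them, time stands still between calls to the robot, and variables do not carry over. Pictures are saved under pics/ and viewed, at most 10 in all, crops included, and the job is handed in when it is done.

Besides the shell and the picture viewer there is one more tool, called after "Emit:" as name(argument=value, ...), one argument or row to a line, values as JSON. move_arm: Moves the arm, as the interface text tells. Its arguments: {"type":"object","properties":{"commands":{"type":"array","items":{"type":"number"}},"newtons":{"type":"number"}},"required":["commands"]}

```bash
mkdir -p pics
cat > h.py <<'E'
import numpy as np, cv2
from rig import arm, imaging, models
def proj(p,X):
    X=np.atleast_2d(X); c=(p['R']@X.T).T+p['t']; s=c[:,:2]/c[:,2:]
    s=s*(1+p['k1']*(s**2).sum(1,keepdims=True)); K=p['camera_matrix']
    return s@K[:2,:2].T+K[:2,2]
def back(p,uv,z):
    K=p['camera_matrix']; d=np.linalg.solve(K[:2,:2],np.array(uv,float)-K[:2,2]); s=d.copy()
    for _ in range(30): s=d/(1+p['k1']*(s@s))
    r=p['R'].T@np.array([s[0],s[1],1]); c=-p['R'].T@p['t']
    return c+r*(z-c[2])/r[2]
def save(n,im): cv2.imwrite('pics/'+n,cv2.cvtColor(im,cv2.COLOR_RGB2BGR))
E
python3 - <<'E'
from h import *
print(arm.tcp_to_grasp)
s=arm.get_state();print(s['tcp_pos'],s['eef_rot'],s['contact_force'])
P={n:imaging.read_camera(n) for n in('top','scene')}
for n,p in P.items():
    save(n+'0.png',cv2.resize(p['frame'],(800,600),interpolation=cv2.INTER_CUBIC)); np.save(n+'0.npy',p,allow_pickle=True)
    print(n,-p['R'].T@p['t'],p['k1'],p['camera_matrix'].tolist())
    for o,z in dict(battery=.05,charger=.03,chopper=.04,charger_pad=.0565,charger_catch=.05,chopper_catch=.06,jam_jar=.1,salt_shaker=.08,lime_a=.02,balm_pot=.05).items():
        for d in models.find_in(o,p)[:4]: print(o,np.round(d['at']),round(d['confidence'],2),back(p,d['at'],z).round(3))
E
```

```text
-0.0187
[0.28876133 0.58167979 0.23785873] [-7.17203946e-01 -3.05836430e+00  2.59925256e-03] [-0.13439136  0.38913573  1.14027919]
top [ 0.52074713 -0.00297496  1.43529179] -0.03655970876397931 [[388.05446513098013, 0.0, 254.55710514332827], [0.0, 388.05446513098013, 194.6089444810148], [0.0, 0.0, 1.0]]
battery [313. 226.] 0.69 [ 0.551 -0.212  0.05 ]
battery [314. 172.] 0.49 [ 0.743 -0.218  0.05 ]
charger [310. 213.] 0.71 [ 0.598 -0.204  0.03 ]
chopper [206. 209.] 0.73 [0.613 0.171 0.04 ]
charger_catch [312. 205.] 0.66 [ 0.624 -0.211  0.05 ]
charger_catch [311. 214.] 0.32 [ 0.593 -0.206  0.05 ]
jam_jar [257. 157.] 0.97 [ 0.792 -0.014  0.1  ]
jam_jar [312. 226.] 0.34 [ 0.55 -0.2   0.1 ]
salt_shaker [244. 179.] 0.68 [0.718 0.031 0.08 ]
lime_a [136. 214.] 0.42 [0.601 0.429 0.02 ]
balm_pot [369. 215.] 0.49 [ 0.585 -0.414  0.05 ]
balm_pot [312. 205.] 0.49 [ 0.624 -0.212  0.05 ]
scene [-0.02735016 -0.75168227  0.62226804] -0.07455606292728217 [[387.190789404042, 0.0, 257.19193765781574], [0.0, 387.190789404042, 186.26107978702888], [0.0, 0.0, 1.0]]
battery [240. 225.] 0.87 [ 0.504 -0.095  0.05 ]
battery [338. 220.] 0.73 [ 0.713 -0.254  0.05 ]
battery [285. 229.] 0.72 [ 0.579 -0.187  0.05 ]
battery [292. 181.] 0.68 [ 0.788 -0.013  0.05 ]
charger [290. 249.] 0.79 [ 0.547 -0.236  0.03 ]
chopper [217. 180.] 0.84 [0.626 0.169 0.04 ]
chopper_catch [218. 180.] 0.44 [0.605 0.133 0.06 ]
chopper_catch [212. 175.] 0.43 [0.613 0.176 0.06 ]
chopper_catch [307. 222.] 0.25 [ 0.633 -0.213  0.06 ]
jam_jar [294. 178.] 0.79 [ 0.733 -0.069  0.1  ]
salt_shaker [302. 225.] 0.62 [ 0.59  -0.234  0.08 ]
salt_shaker [268. 186.] 0.53 [ 0.669 -0.026  0.08 ]
lime_a [170. 159.] 0.66 [0.619 0.46  0.02 ]
balm_pot [365. 277.] 0.76 [ 0.577 -0.434  0.05 ]
```

View pics/top0.png

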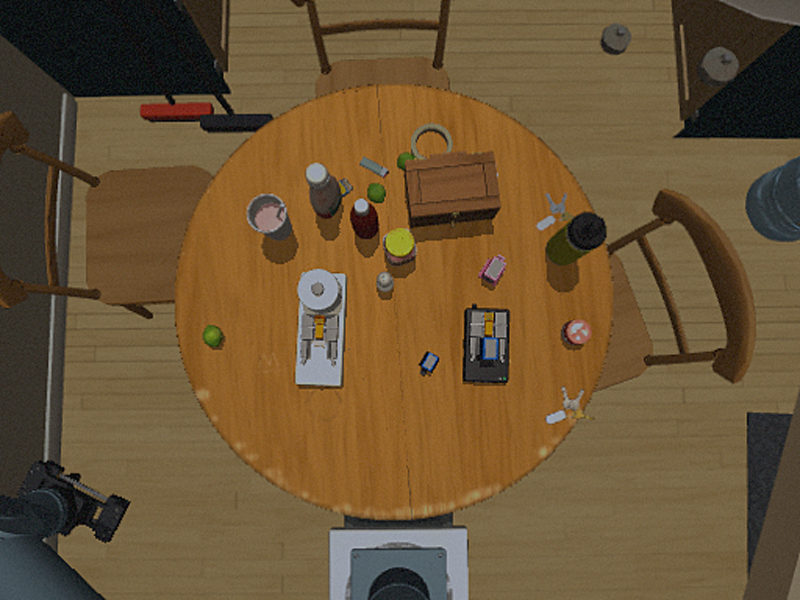

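View pics/scene0.png

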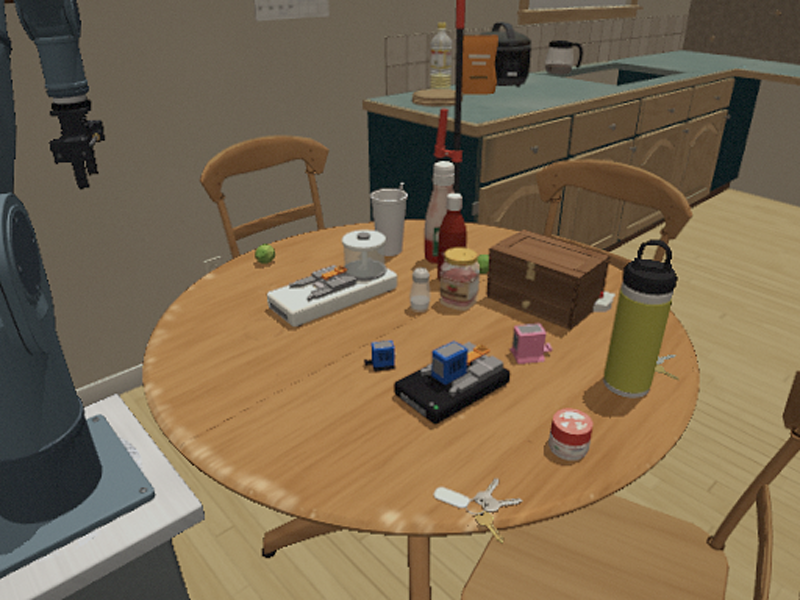

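Battery look-alikes in the top view (800x600 px): blue pack in the charger at (490,348), a smaller loose blue one at (429,362), a pink one at (494,268). I choose the one in the charger. Next I fit both bases and check the overlay close up.

```bash
cat > fit.py <<'E'
from h import *
from scipy.optimize import minimize
P={n:np.load(n+'0.npy',allow_pickle=True).item() for n in('top','scene')}
def box(pose,x0,x1,y0,y1,z0,z1):
    x,y,a=pose; c,s=np.cos(a),np.sin(a)
    return np.array([[x+c*u-s*v,y+s*u+c*v,w] for w in(z0,z1) for u,v in((x0,y0),(x1,y0),(x1,y1),(x0,y1))])
def edge(p,g,pose,L,h):
    # contrast across the silhouette / top edges
    B=box(pose,-.078,L,-W,W,0,h); 
    hull=cv2.convexHull(proj(p,B).astype(np.float32))[:,0]
    nxt=np.roll(hull,-1,0); tot=[]
    ctr=hull.mean(0)
    for a,b in zip(hull,nxt):
        n=np.array([b[1]-a[1],a[0]-b[0]]); n/=np.linalg.norm(n)+1e-9
        if n@(ctr-a)>0:n=-n
        q=a+(b-a)*np.linspace(.08,.92,60)[:,None]
        f=lambda d:cv2.remap(g,(q+n*d)[:,0].astype(np.float32)[None],(q+n*d)[:,1].astype(np.float32)[None],cv2.INTER_LINEAR)[0]
        tot.append((f(.8)-f(-.8)).sum()*np.linalg.norm(b-a))
    return sum(tot)
def sig(p,mode):
    f=p['frame'].astype(np.float32)
    # redness r-b separates wood from both white and black; clip
    s=np.clip((f[...,0]-f[...,2])/(f.sum(2)/3+20),0,1.0)
    return s
res={}
for name,L,W,h,z0 in(('charger',.094,.052,.03,(.585,-.21,0)),('chopper',.184,.054,.04,(.55,.165,0))):
  for cams in(('top',),('scene',),('top','scene')):
    cost=lambda v:-sum(edge(P[n],sig(P[n],0),(v[0],v[1],v[2]),L,h) for n in cams)
    best=None
    for dx in(-.015,0,.015):
      for dy in(-.01,.01):
       for a in(-.06,.06):
        r=minimize(cost,np.array(z0)+[dx,dy,a],method='Nelder-Mead',options=dict(initial_simplex=np.array(z0)+[dx,dy,a]+np.vstack([np.zeros(3),np.diag([.008,.008,.05])]),xatol=1e-5))
        if best is None or r.fun<best.fun:best=r
    print(name,cams,best.x.round(4),round(best.fun))
  res[name]=best.x
np.save('res.npy',res,allow_pickle=True)
E
cat > draw.py <<'E'
from h import *
def box(pose,x0,x1,y0,y1,z0,z1):
    x,y,a=pose; c,s=np.cos(a),np.sin(a)
    return np.array([[x+c*u-s*v,y+s*u+c*v,w] for w in(z0,z1) for u,v in((x0,y0),(x1,y0),(x1,y1),(x0,y1))])
def crop(p,c,w,boxes,k=6):
    u,v=int(c[0]-w/2),int(c[1]-w/2); im=cv2.resize(p['frame'][v:v+w,u:u+w],None,fx=k,fy=k,interpolation=cv2.INTER_CUBIC)
    im=np.clip(im.astype(float)*1.3,0,255).astype(np.uint8)
    for b,col in boxes:
        q=((proj(p,b)-[u,v]+.5)*k).astype(int)
        for i in range(4):
            for a,e in((i,(i+1)%4),(4+i,4+(i+1)%4)): cv2.line(im,tuple(map(int,q[a])),tuple(map(int,q[e])),col,1)
    return im
E
python3 fit.py
python3 - <<'E'
from draw import *
P={n:np.load(n+'0.npy',allow_pickle=True).item() for n in('top','scene')}
R=np.load('res.npy',allow_pickle=True).item()
ims=[]
for n in P:
    row=[]
    for o,h,L,W in(('charger',.03,.094,.052),('chopper',.04,.184,.054)):
        q=R[o]; bs=[(box(q,-.078,L,-W,W,0,h),(255,0,0)),(box(q,.062,.082,-.011,.011,h+.0265,h+.0265),(255,0,255)),(box(q,.025,.084,-.041,.041,h+.016,h+.016),(0,255,0))]
        if o=='charger': bs.append((box(q,-.025,.025,-.017,.017,h+.056,h+.056),(255,255,0)))
        row.append(cv2.resize(crop(P[n],proj(P[n],[[q[0]+.03,q[1],.03]])[0],70 if n=='top' else 84,bs,8),(400,300) if 0 else (300,300)))
    ims.append(np.hstack(row))
save('fit.png',np.vstack(ims))
E
```

```text
charger ('top',) [ 0.5616 -0.2086 -0.0433] -6414
charger ('scene',) [ 0.5715 -0.2015 -0.0386] -3558
charger ('top', 'scene') [ 0.5609 -0.2094 -0.0205] -7153
chopper ('top',) [ 0.559   0.1779 -0.0427] -9116
chopper ('scene',) [ 0.5673  0.1855 -0.0342] -3709
chopper ('top', 'scene') [ 0.5589  0.178  -0.0367] -10505
```

View pics/fit.png

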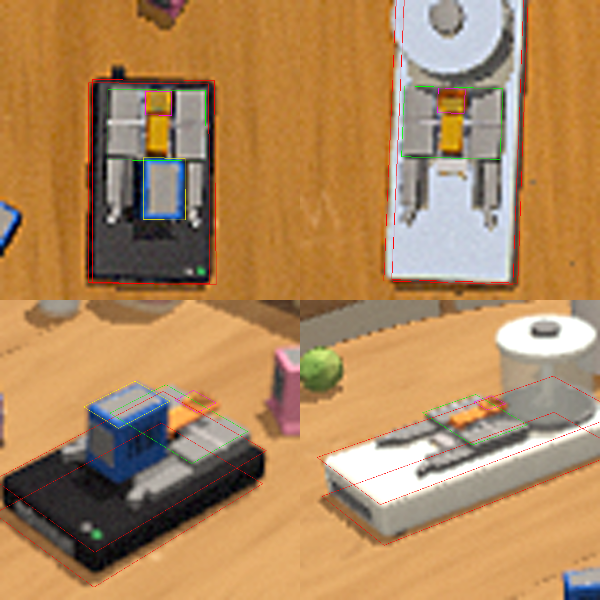

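```bash
cat > ln.py <<'E'
from draw import *
P={n:np.load(n+'0.npy',allow_pickle=True).item() for n in('top','scene')}
p=P['top']; f=p['frame'].astype(np.float32)
s=(f[...,0]-f[...,2])/(f.sum(2)/3+20)
def edgeline(g,A,B,z,n=50,half=3.5):
    out=[];st=[]
    for t in np.linspace(.06,.94,n):
        X=np.array(A)*(1-t)+np.array(B)*t; u=proj(p,[X])[0]; d=proj(p,[B])[0]-proj(p,[A])[0]; d/=np.linalg.norm(d); nn=np.array([-d[1],d[0]])
        k=np.arange(-half,half+.01,.1); q=(u+k[:,None]*nn).astype(np.float32)
        v=cv2.remap(g,q[:,0][None],q[:,1][None],cv2.INTER_CUBIC)[0]; gr=np.abs(np.gradient(cv2.GaussianBlur(v[None],(1,9),1)[0]))
        i=gr.argmax(); w=gr[max(0,i-8):i+9]; kk=(w*k[max(0,i-8):i+9]).sum()/w.sum()
        out.append(back(p,u+kk*nn,z)[:2]);st.append(gr.max())
    o=np.array(out); vx,vy,x0,y0=cv2.fitLine(o.astype(np.float32),cv2.DIST_HUBER,0,1e-4,1e-4).ravel()
    r=(o-[x0,y0])@np.array([-vy,vx]); return x0,y0,vx,vy,np.median(np.abs(r))
for name,q,L,W,h in(('charger',(.561,-.209,-.03),.094,.052,.03),('chopper',(.559,.178,-.037),.184,.054,.04)):
    sg=1 if name=='chopper' else -1
    def w(u,v,z):
        c,s_=np.cos(q[2]),np.sin(q[2]); return [q[0]+c*u-s_*v,q[1]+s_*u+c*v,z]
    for lab,A,B,z in(('far top',w(-.078,sg*W,h),w(L*(1 if L<.1 else .45),sg*W,h),h),('near bot',w(-.078,-sg*W,0),w(L*(1 if L<.1 else .45),-sg*W,0),0),('near top',w(-.078,-sg*W,h),w(L*(1 if L<.1 else .45),-sg*W,h),h),
      ('front top',w(-.078,-W,h),w(-.078,W,h),h),('back top',w(L,-W,h),w(L,W,h),h),('cheek L',w(.027,.041,h+.016),w(.082,.041,h+.016),h+.016),('cheek R',w(.027,-.041,h+.016),w(.082,-.041,h+.016),h+.016),('cheek inL',w(.027,.014,h+.016),w(.082,.014,h+.016),h+.016),('cheek inR',w(.027,-.014,h+.016),w(.082,-.014,h+.016),h+.016)):
        g=s if 'cheek' not in lab and lab!='near top' else (f.max(2)/255 if 'in' not in lab else s)
        x0,y0,vx,vy,r=edgeline(g,A,B,z)
        a=np.arctan2(vy,vx) if 'front' not in lab and 'back' not in lab else np.arctan2(-vx,vy)
        a=(a+np.pi/2)%np.pi-np.pi/2
        # where is this line in nominal frame
        ctr=np.array(q[:2]); nrm=np.array([-np.sin(q[2]),np.cos(q[2])]); ax=np.array([np.cos(q[2]),np.sin(q[2])])
        print(name,lab,'yaw %.4f'%a,'local (%.4f %.4f)'%((np.array([x0,y0])-ctr)@ax,(np.array([x0,y0])-ctr)@nrm),'res %.4f'%r)
E
python3 ln.py
```

```text
charger far top yaw -0.0569 local (0.0080 -0.0498) res 0.0004
charger near bot yaw -0.0532 local (0.0080 0.0504) res 0.0005
charger near top yaw -0.0527 local (-0.0019 0.0554) res 0.0005
charger front top yaw -0.0296 local (-0.0769 -0.0032) res 0.0003
charger back top yaw -0.0594 local (0.0927 -0.0125) res 0.0010
charger cheek L yaw -0.1070 local (0.0545 0.0396) res 0.0004
charger cheek R yaw 0.1657 local (0.0529 -0.0462) res 0.0014
charger cheek inL yaw -0.0155 local (0.0489 0.0093) res 0.0001
charger cheek inR yaw -0.1340 local (0.0528 -0.0104) res 0.0004
chopper far top yaw -0.0480 local (0.0024 0.0528) res 0.0005
chopper near bot yaw -0.0460 local (0.0024 -0.0534) res 0.0004
chopper near top yaw 0.0113 local (0.0070 -0.0546) res 0.0048
chopper front top yaw -0.0347 local (-0.0780 -0.0043) res 0.0004
chopper back top yaw -0.1117 local (0.1849 -0.0147) res 0.0030
chopper cheek L yaw -0.0323 local (0.0561 0.0414) res 0.0008
chopper cheek R yaw -0.0025 local (0.0523 -0.0447) res 0.0002
chopper cheek inL yaw 0.0641 local (0.0615 0.0103) res 0.0011
chopper cheek inR yaw -0.0889 local (0.0545 -0.0097) res 0.0009
```

```bash
cat > go.py <<'E'
import sys
from h import *
from scipy.spatial.transform import Rotation as Ro
DEV=dict(g=(.561,-.2085,-.053,.03),c=(.558,.1777,-.046,.04))
def tgt(dev,lx,ly,lz,dyaw=0):
    x,y,a,h=DEV[dev]; c,s=np.cos(a),np.sin(a)
    R=np.array([[-c,s,0],[-s,-c,0],[0,0,0]]).astype(float)
    ex=np.array([c,s,0]);ey=np.array([-s,c,0]);R=np.column_stack([-ex,ey,[0,0,-1]])
    return np.array([x+c*lx-s*ly,y+s*lx+c*ly,h+lz]),Ro.from_matrix(R)
def local(dev,P):
    x,y,a,h=DEV[dev]; c,s=np.cos(a),np.sin(a); d=np.array(P)-[x,y,h]
    return np.array([c*d[0]+s*d[1],-s*d[0]+c*d[1],d[2]])
def rows(dev,lx,ly,lz):
    s=arm.get_state(); p,R=tgt(dev,lx,ly,lz); R0=Ro.from_rotvec(s['eef_rot'])
    return np.r_[R0.inv().apply(p-s['tcp_pos'])/.025,np.degrees((R0.inv()*R).as_rotvec())/5]
if __name__=='__main__':
    s=arm.get_state();d=sys.argv[1]
    print('t',s['clock'],'local mm',(local(d,s['tcp_pos'])*1e3).round(1),'F',s['contact_force'].round(2),'w',round(s['grip_width'],4),'q7',round(s['qpos'][6],2))
    print(rows(d,*[float(v)/1e3 for v in sys.argv[2:5]]).round(3).tolist())
E
python3 go.py g 72 0 80
```

```text
t 1.1 local mm [-313.5  775.2  208.7] F [-0.37  0.08  0.73] w 0.0883 q7 -0.07
[-26.45, -22.35, 5.15, -0.0, 0.001, -4.673]
```

Emit:
move_arm(
  commands=[0,-26.45,-22.35,0,0,0,-4.67,0,-26.45,-22.35,0,0,0,-4.67,0,-26.45,-22.35,0,0,0,-4.67,0,-26.45,-22.35,0,0,0,-4.67,0,-26.45,-22.35,0,0,0,-4.67,0,-26.45,-22.35,0,0,0,-4.67,0,-26.45,-22.35,0,0,0,-4.67,0,-26.45,-22.35,0,0,0,-4.67,0,-26.45,-22.35,0,0,0,-4.67,0,-26.45,-22.35,0,0,0,-4.67,0,-26.45,-22.35,0,0,0,-4.67,0,-26.45,-22.35,0,0,0,-4.67],
)

```text
clock: 2.1
tcp_pos: [0.4882, 0.1214, 0.2391]
eef_rot: [0.083, 3.14, 0.001]
contact_force: [0.0, 0.7, -0.1]
grip_width: 0.0104
grasp_force: 0.0
```

```bash
python3 go.py g 72 0 80
```

```text
t 2.1 local mm [-90.2 325.6 209.1] F [ 0.03  0.65 -0.11] w 0.0104 q7 1.21
[-6.485, -13.023, 5.165, 0.004, 0.009, -0.002]
```

Emit:
move_arm(
  commands=[0,-6.48,-13.02,0,0,0,0,0,-6.48,-13.02,0,0,0,0,0,-6.48,-13.02,0,0,0,0,0,-6.48,-13.02,0,0,0,0,0,-6.48,-13.02,0,0,0,0,0,-6.48,-13.02,0,0,0,0,0,-6.48,-13.02,0,0,0,0,0,-6.48,-13.02,1.5,0,0,0,0,-6.48,-13.02,3,0,0,0,0,-6.48,-13.02,5.1,0,0,0,0,-6.48,-13.02,5.1,0,0,0,0,-6.48,-13.02,5.1,0,0,0],
)

```text
clock: 3.1
tcp_pos: [0.6274, -0.2104, 0.1041]
eef_rot: [-0.086, -3.129, -0.003]
contact_force: [-1.5, -0.2, -0.5]
grip_width: 0.0003
grasp_force: 0.0
```

```bash
python3 go.py g 72 0 30
python3 - <<'E'
from draw import *
ims=[]
q=(.561,-.2085,-.053);h=.03
for n in('top','scene'):
    p=imaging.read_camera(n); t=arm.get_state()['tcp_pos']
    bs=[(box(q,.062,.082,-.011,.011,h+.0265,h+.0265),(255,0,255)),(box(q,-.025,.025,-.017,.017,h+.056,h+.056),(255,255,0)),(box((t[0],t[1],-.053),-.009,.009,-.002,.002,t[2],t[2]),(0,255,255))]
    ims.append(cv2.resize(crop(p,proj(p,[[q[0]+.04,q[1],.05]])[0],66,bs,6),(396,396)))
save('press.png',np.hstack(ims))
E
```

```text
t 3.1 local mm [66.4  1.6 74.1] F [-1.54 -0.24 -0.54] w 0.0003 q7 1.88
[-0.242, -0.067, 1.761, 0.02, -0.129, -0.022]
```

View pics/press.png

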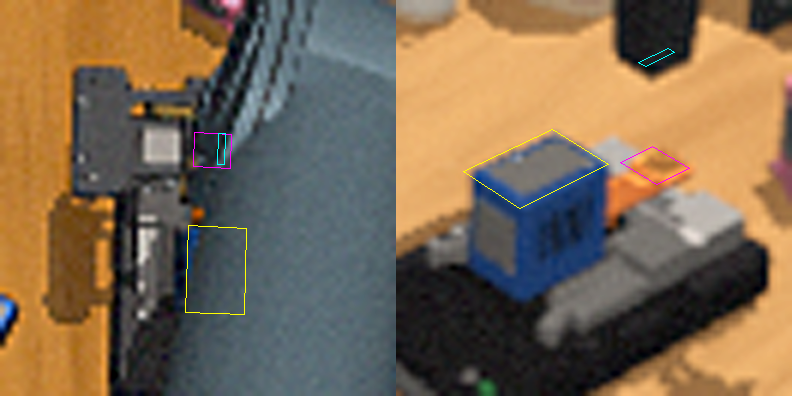

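The scene crop shows the battery top and pad outlines agreeing with the fit (pad at (655,165)), and the fingertip lies above the pad. Going down.

Emit:
move_arm(
  commands=[0,-0.24,-0.07,0.8,0,0,0,0,-0.24,-0.07,1.5,0,0,0,0,-0.24,-0.07,1.76,0,0,0,0,-0.24,-0.07,1.76,0,0,0,0,-0.24,-0.07,1.76,0,0,0],
)

```text
clock: 3.62
tcp_pos: [0.6391, -0.2122, 0.0694]
eef_rot: [0.083, 3.138, -0.001]
contact_force: [0.1, -0.5, 0.3]
grip_width: 0.0005
grasp_force: 0.0
```

```bash
python3 go.py g 72 0 20.5
```

```text
t 3.6167 local mm [78.2  0.4 39.4] F [ 0.15 -0.52  0.27] w 0.0005 q7 1.89
[0.248, -0.017, 0.754, -0.004, 0.027, 0.004]
```

Emit:
move_arm(
  commands=[0,0.25,0,0.2,0,0,0,0,0.25,0,0.35,0,0,0,0,0.25,0,0.42,0,0,0,0,0.25,0,0.49,0,0,0,0,0.25,0,0.56,0,0,0,0,0.25,0,0.6,0,0,0,0,0.25,0,0.6,0,0,0],
)

```text
clock: 4.2
tcp_pos: [0.6343, -0.2123, 0.0539]
eef_rot: [0.083, 3.135, -0.001]
contact_force: [0.7, 0.5, 6.1]
grip_width: 0.0004
grasp_force: 3.2
```

```bash
python3 go.py g 72 0 20.5
```

```text
t 4.2 local mm [73.4  0.1 23.9] F [0.74 0.54 6.14] w 0.0004 q7 1.89
[0.057, -0.003, 0.135, -0.008, 0.058, 0.001]
```

Emit:
move_arm(
  commands=[0,0.05,0,0.04,0,0,0,0,0.05,0,0.08,0,0,0,0,0.05,0,0.12,0,0,0,0,0.05,0,0.15,0,0,0,0,0.05,0,0.15,0,0,0,0,0.05,0,0.15,0,0,0],
)

```text
clock: 4.7
tcp_pos: [0.6343, -0.2124, 0.0531]
eef_rot: [0.083, 3.133, -0.001]
contact_force: [-3.4, 2.8, 23.3]
grip_width: 0.0007
grasp_force: 12.2
```

```bash
python3 go.py g 72 0 20
python3 - <<'E'
from draw import *
q=(.561,-.2085,-.053);h=.03
p=imaging.read_camera('scene')
bs=[(box((q[0]+d*np.cos(q[2]),q[1]+d*np.sin(q[2]),q[2]),-.025,.025,-.017,.017,h+.056,h+.056),c) for d,c in((0,(255,255,0)),(-.02,(0,255,255)))]
save('press2.png',crop(p,proj(p,[[q[0]+.02,q[1],.05]])[0],66,bs,6))
E
```

```text
t 4.7 local mm [73.4  0.  23.1] F [-3.36  2.78 23.32] w 0.0007 q7 1.9
[0.057, -0.0, 0.122, -0.007, 0.086, 0.0]
```

View pics/press2.png

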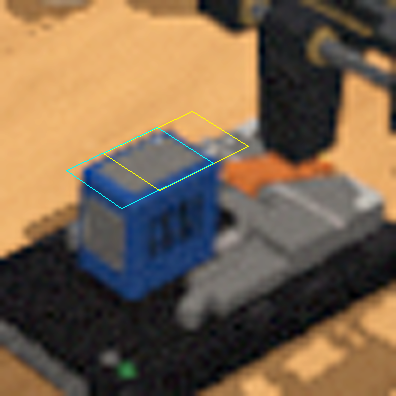

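Emit:
move_arm(
  commands=[0,0,0,-0.6,0,0,0,0,0,0,-2.2,0,0,0,0,0,0,-3.2,0,0,0,1,0.5,0,-3.2,0,0,0,1,2,0,-3.2,0,0,0,1,3.6,0,-3.2,0,0,0,1,3.6,0,-3.2,0,0,0,1,3.6,0,-3.2,0,0,0,1,3.6,0,-3.2,0,0,0,1,3.6,0,-3.2,0,0,0,1,3.6,0,-3.2,0,0,0],
)

```text
clock: 5.67
tcp_pos: [0.5424, -0.2072, 0.1288]
eef_rot: [0.082, 3.139, -0.001]
contact_force: [-0.0, 0.3, -0.4]
grip_width: 0.0515
grasp_force: 0.0
```

```bash
python3 go.py g -18 0 22
python3 - <<'E'
from h import *
from scipy.optimize import minimize
from go import DEV
p=imaging.read_camera('scene'); np.save('s1.npy',p,allow_pickle=True)
f=p['frame'].astype(int); m=((f[...,2]>f[...,0]+25)).astype(np.uint8)
import go
c=proj(p,[go.tgt('g',-.018,0,.035)[0]])[0].astype(int)
k=np.zeros_like(m);k[c[1]-30:c[1]+30,c[0]-25:c[0]+25]=1;m*=k
ys,xs=np.nonzero(m);print(c,xs.min(),xs.max(),ys.min(),ys.max())
for lx in(-.014,-.016,-.018,-.02,-.022,-.025):
    X=[go.tgt('g',lx+a,b,z)[0] for a in(-.025,.025) for b in(-.017,.017) for z in(.012,.056)]
    u=proj(p,X);print(lx,u.min(0).round(1),u.max(0).round(1))
E
```

```text
t 5.6667 local mm [-18.7   0.3  98.8] F [-0.02  0.31 -0.42] w 0.0515 q7 1.92
[-0.021, -0.012, 3.072, -0.004, 0.021, 0.007]
[281 233] 271 294 221 248
-0.014 [270.1 219. ] [294.8 247.1]
-0.016 [269.5 219.3] [294.2 247.4]
-0.018 [268.9 219.6] [293.6 247.7]
-0.02 [268.3 219.8] [293.1 248.1]
-0.022 [267.7 220.1] [292.5 248.4]
-0.025 [266.8 220.5] [291.6 248.9]
```

Emit:
move_arm(
  commands=[1,0,0,0,0,0,0,1,0,0,0,0,0,0,1,0,0,0,0,0,0,1,0,0,1,0,0,0,1,0,0,2,0,0,0,1,0,0,2.7,0,0,0,1,0,0,3,0,0,0,1,0,0,3.04,0,0,0,1,0,0,3.04,0,0,0],
)

```text
clock: 6.47
tcp_pos: [0.5408, -0.2073, 0.0527]
eef_rot: [-0.084, -3.14, 0.0]
contact_force: [-0.3, -0.3, 0.9]
grip_width: 0.088
grasp_force: 0.0
```

```bash
python3 go.py g -18 0 22
```

```text
t 6.4667 local mm [-20.2   0.1  22.7] F [-0.25 -0.3   0.94] w 0.088 q7 1.94
[-0.09, -0.003, 0.026, -0.001, -0.0, -0.003]
```

Emit:
move_arm(
  commands=[0.34,0,0,0,0,0,0,0.34,0,0,0,0,0,0,0.34,0,0,0,0,0,0,0.34,0,0,0,0,0,0,0.34,0,0,0,0,0,0,0.34,0,0,0,0,0,0,0.34,0,0,0,0,0,0,0.34,0,0,0,0,0,0,0.34,0,0,0,0,0,0,0.34,0,0,0,0,0,0],
  newtons=6,
)

```text
clock: 7.3
tcp_pos: [0.5406, -0.2079, 0.0526]
eef_rot: [0.084, 3.14, -0.001]
contact_force: [0.2, -2.3, 0.6]
grip_width: 0.0338
grasp_force: 6.0
```

Emit:
move_arm(
  commands=[0.2,0,-0.03,0,0,0,0,0.2,0,-0.05,0,0,0,0,0.2,0,-0.05,0,0,0,0],
  newtons=25,
)

```text
clock: 7.55
tcp_pos: [0.5406, -0.2081, 0.0525]
eef_rot: [-0.083, -3.14, -0.001]
contact_force: [-0.7, 0.4, 1.9]
grip_width: 0.0338
grasp_force: 25.0
```

```bash
python3 go.py g -60 -2 22; python3 -c "
from h import *;s=arm.get_state();print(s['torque'],s['grasp_force'])"
```

```text
t 7.55 local mm [-20.4  -0.7  22.5] F [-0.66  0.36  1.95] w 0.0338 q7 1.94
[1.583, -0.052, 0.021, 0.006, -0.002, 0.0]
[ 0.25717142  0.14212206 -0.01119394] 24.985252367332578
```

Emit:
move_arm(
  commands=[0.2,0.2,0,0,0,0,0,0.2,0.4,0,0,0,0,0,0.2,0.7,0,0,0,0,0,0.2,1.0,0,0,0,0,0,0.2,1.3,0,0,0,0,0,0.2,1.6,0,0,0,0,0,0.2,1.6,0,0,0,0,0,0.2,1.6,0,-0.1,0,0,0],
)

```text
clock: 8.22
tcp_pos: [0.4993, -0.2061, 0.0546]
eef_rot: [-0.084, -3.139, -0.001]
contact_force: [-0.2, -0.1, -2.2]
grip_width: 0.0339
grasp_force: 25.0
```

```bash
python3 go.py g -60 -0.7 132;python3 go.py c -85 0 132
python3 - <<'E'
import go;from h import *
p=imaging.read_camera('scene')
f=p['frame'].astype(int); m=((f[...,2]>f[...,0]+25)).astype(np.uint8)
t=go.local('g',arm.get_state()['tcp_pos'])
c=proj(p,[go.tgt('g',t[0],0,.035)[0]])[0].astype(int)
k=np.zeros_like(m);k[c[1]-30:c[1]+30,c[0]-18:c[0]+25]=1;m*=k
ys,xs=np.nonzero(m);print(c,xs.min(),xs.max(),ys.min(),ys.max())
for d in(-.004,0,.002,.004,.006):
    X=[go.tgt('g',t[0]+d+a,t[1]+b,z)[0] for a in(-.025,.025) for b in(-.017,.017) for z in(.012,.056)]
    u=proj(p,X);print(d,u.min(0).round(1),u.max(0).round(1))
save('held.png',cv2.resize(p['frame'][c[1]-40:c[1]+40,c[0]-40:c[0]+40],(480,480),interpolation=cv2.INTER_CUBIC))
E
```

```text
t 8.2167 local mm [-61.8  -0.9  24.6] F [-0.15 -0.09 -2.24] w 0.0339 q7 1.96
[-0.063, 0.011, -4.297, 0.006, -0.022, -0.007]
t 8.2167 local mm [ -41.  -386.1   14.6] F [-0.15 -0.09 -2.24] w 0.0339 q7 1.96
[1.885, 15.434, -4.686, 0.006, -0.022, -0.087]
[267 239] 249 281 221 254
-0.004 [254.4 226.4] [279.7 255.6]
0 [255.7 225.8] [280.9 254.9]
0.002 [256.4 225.5] [281.5 254.6]
0.004 [257.  225.2] [282.2 254.3]
0.006 [257.7 224.9] [282.8 253.9]
```

View pics/held.png

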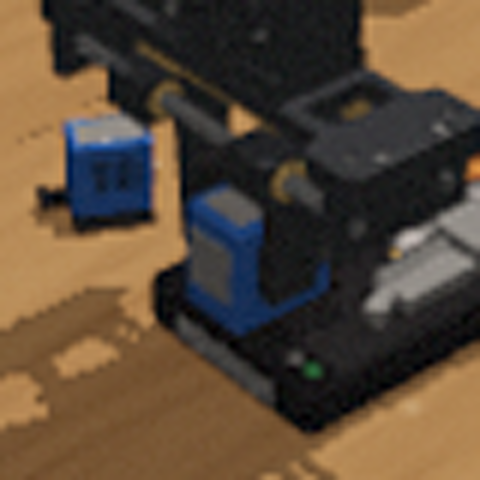

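Emit:
move_arm(
  commands=[0.2,0,0,-1,0,0,0,0.2,0.1,0,-2.2,0,0,0,0.2,0.7,1.4,-2.2,0,0,-0.09,0.2,0.7,2.8,-2.2,0,0,-0.09,0.2,0.7,4.2,-2.2,0,0,-0.09,0.2,0.7,5.6,-2.2,0,0,-0.09,0.2,0.7,7,-2.2,0,0,-0.09,0.2,0.7,8.4,-2.2,0,0,-0.09,0.2,0.7,9.8,-2.2,0,0,-0.09,0.2,0.7,11.2,-2.2,0,0,-0.09,0.2,0.7,12.6,-2.2,0,0,-0.09,0.2,0.7,14,-2.2,0,0,-0.09],
)

```text
clock: 9.27
tcp_pos: [0.5014, 0.146, 0.1098]
eef_rot: [-0.071, -3.14, 0.0]
contact_force: [0.7, -0.9, -1.4]
grip_width: 0.0339
grasp_force: 25.0
```

```bash
python3 go.py c -58 0 40
```

```text
t 9.2667 local mm [-55.1 -34.3  69.8] F [ 0.69 -0.9  -1.44] w 0.0339 q7 1.26
[0.115, 1.373, 1.191, -0.004, -0.005, 0.012]
```

Emit:
move_arm(
  commands=[0.2,0.1,1.0,0,0,0,0,0.2,0.1,1.4,0,0,0,0,0.2,0.1,1.4,0.4,0,0,0,0.2,0.1,1.4,0.8,0,0,0,0.2,0.1,1.4,1.2,0,0,0,0.2,0.1,1.4,1.3,0,0,0,0.2,0.1,1.4,1.3,0,0,0,0.2,0.1,1.4,1.3,0,0,0],
)

```text
clock: 9.93
tcp_pos: [0.5009, 0.1778, 0.0771]
eef_rot: [-0.074, -3.14, 0.001]
contact_force: [0.3, -0.4, -2.5]
grip_width: 0.0337
grasp_force: 25.0
```

```bash
python3 go.py c -58 0 23
python3 - <<'E'
from draw import *; import go
t=go.local('c',arm.get_state()['tcp_pos']);q=go.DEV['c'][:3];h=.04;ims=[]
x,y=go.tgt('c',t[0]+.001,t[1],0)[0][:2]; z=h+t[2]-.0225
for n in('top','scene'):
    p=imaging.read_camera(n); np.save(n+'2.npy',p,allow_pickle=True)
    bs=[(box((x,y,q[2]),-.025,.025,-.024,.024,z,z),(255,255,0)),(box(q,.025,.084,-.041,.041,h+.016,h+.016),(0,255,0)),(box(q,-.03,.025,-.0265,.0265,h+.01,h+.01),(255,0,255))]
    ims.append(cv2.resize(crop(p,proj(p,[[q[0]-.015,q[1],.06]])[0],60,bs,6),(396,396)))
save('land.png',np.hstack(ims))
E
```

```text
t 9.9333 local mm [-57.1  -2.6  37.1] F [ 0.25 -0.41 -2.46] w 0.0337 q7 1.21
[0.036, 0.103, 0.564, -0.01, -0.007, -0.015]
```

View pics/land.png

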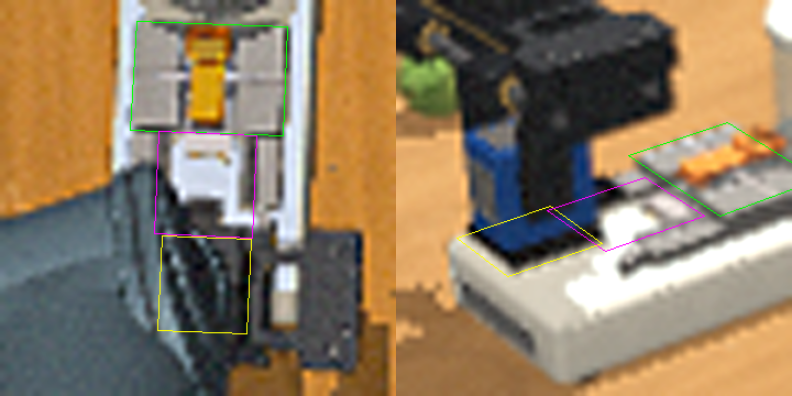

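Top crop: cheek outline matches (133–288), catch at (208,80), pack outline straight in front of the rails. Lowering to the landing.

Emit:
move_arm(
  commands=[0.2,0.02,0.09,0.2,0,0,0,0.2,0.02,0.09,0.35,0,0,0,0.2,0.02,0.09,0.45,0,0,0,0.2,0.02,0.09,0.5,0,0,0,0.2,0.02,0.09,0.5,0,0,0],
)

```text
clock: 10.45
tcp_pos: [0.5002, 0.1814, 0.0646]
eef_rot: [-0.071, -3.14, 0.001]
contact_force: [-0.3, -0.4, -2.2]
grip_width: 0.0338
grasp_force: 25.0
```

```bash
python3 go.py c -50 -0.5 22.5
```

```text
t 10.45 local mm [-57.9   1.   24.6] F [-0.32 -0.38 -2.24] w 0.0338 q7 1.21
[-0.317, -0.061, 0.083, -0.004, -0.007, 0.009]
```

Emit:
move_arm(
  commands=[0.2,0,-0.04,0.03,0,0,0,0.2,0,-0.04,0.06,0,0,0,0.2,0,-0.04,0.08,0,0,0,0.2,0,-0.04,0.08,0,0,0],
)

```text
clock: 10.78
tcp_pos: [0.5004, 0.1804, 0.063]
eef_rot: [0.071, 3.141, -0.0]
contact_force: [0.4, 0.6, -1.7]
grip_width: 0.0336
grasp_force: 25.0
```

```bash
python3 go.py c -50 -0.5 22.5
```

```text
t 10.7833 local mm [-57.6   0.1  23. ] F [ 0.39  0.59 -1.69] w 0.0336 q7 1.21
[-0.306, -0.022, 0.018, -0.0, 0.0, 0.006]
```

Emit:
move_arm(
  commands=[0.2,0,0,0.03,0,0,0,0.2,0,0,0.03,0,0,0,0.2,0,0,0.03,0,0,0],
)

```text
clock: 11.03
tcp_pos: [0.5006, 0.1805, 0.0625]
eef_rot: [0.071, 3.14, 0.0]
contact_force: [-0.2, -0.1, 1.5]
grip_width: 0.0338
grasp_force: 25.0
```

Emit:
move_arm(
  commands=[0.2,-0.1,0,-0.01,0,0,0,0.2,-0.2,0,-0.01,0,0,0,0.2,-0.3,0,-0.01,0,0,0,0.2,-0.4,0,-0.01,0,0,0,0.2,-0.5,0,-0.01,0,0,0,0.2,-0.6,0,-0.01,0,0,0,0.2,-0.6,0,-0.01,0,0,0],
)

```text
clock: 11.62
tcp_pos: [0.5163, 0.1797, 0.0625]
eef_rot: [0.072, 3.14, 0.0]
contact_force: [1.3, 0.4, -0.3]
grip_width: 0.034
grasp_force: 25.0
```

```bash
python3 go.py c -30 0 22.5;python3 -c "
from h import *;s=arm.get_state();print(s['torque'],s['grasp_force'])"
```

```text
t 11.6167 local mm [-41.8   0.1  22.5] F [ 1.25  0.39 -0.28] w 0.034 q7 1.22
[-0.47, -0.005, 0.002, 0.002, 0.013, 0.004]
[ 0.06170806 -0.16161802 -0.00219741] 24.986424800008535
```

Emit:
move_arm(
  commands=[0.2,-0.07,0,0,0,0,0,0.2,-0.14,0,0,0,0,0,0.2,-0.21,0,0,0,0,0,0.2,-0.28,0,0,0,0,0,0.2,-0.35,0,0,0,0,0,0.2,-0.42,0,0,0,0,0,0.2,-0.48,0,0,0,0,0,0.2,-0.48,0,0,0,0,0],
)

```text
clock: 12.28
tcp_pos: [0.5279, 0.1792, 0.0625]
eef_rot: [0.072, 3.14, 0.0]
contact_force: [-0.6, -0.6, 1.3]
grip_width: 0.0336
grasp_force: 25.0
```

```bash
python3 go.py c -20 0 22.5;python3 -c "
from h import *;s=arm.get_state();print(s['torque'],s['grasp_force'])"
```

```text
t 12.2833 local mm [-30.1   0.1  22.5] F [-0.55 -0.57  1.35] w 0.0336 q7 1.23
[-0.405, -0.005, 0.001, 0.001, 0.008, 0.005]
[ 0.11143167  0.02514604 -0.03153897] 24.984592613764107
```

Emit:
move_arm(
  commands=[0.2,-0.06,0,-0.005,0,0,0,0.2,-0.12,0,-0.005,0,0,0,0.2,-0.18,0,-0.005,0,0,0,0.2,-0.24,0,-0.005,0,0,0,0.2,-0.3,0,-0.005,0,0,0,0.2,-0.36,0,-0.005,0,0,0,0.2,-0.4,0,-0.005,0,0,0,0.2,-0.4,0,-0.005,0,0,0],
)

```text
clock: 12.95
tcp_pos: [0.5377, 0.1787, 0.0626]
eef_rot: [0.072, 3.14, -0.0]
contact_force: [0.6, -0.1, -0.6]
grip_width: 0.0338
grasp_force: 25.0
```

```bash
python3 go.py c -12 0 22.5;python3 -c "
from h import *;s=arm.get_state();print(s['torque'],s['grasp_force'])"
```

```text
t 12.95 local mm [-20.3   0.1  22.6] F [ 0.64 -0.13 -0.59] w 0.0338 q7 1.24
[-0.332, -0.002, 0.002, -0.0, 0.006, 0.005]
[ 0.06763085 -0.04735826 -0.01260453] 24.98582722619176
```

Emit:
move_arm(
  commands=[0.2,-0.06,0,0,0,0,0,0.2,-0.12,0,0,0,0,0,0.2,-0.18,0,0,0,0,0,0.2,-0.24,0,0,0,0,0,0.2,-0.3,0,0,0,0,0,0.2,-0.36,0,0,0,0,0,0.2,-0.4,0,0,0,0,0,0.2,-0.4,0,0,0,0,0],
  newtons=40,
)

```text
clock: 13.62
tcp_pos: [0.5458, 0.1783, 0.0626]
eef_rot: [-0.071, -3.137, 0.001]
contact_force: [-7.8, -0.0, 8.3]
grip_width: 0.0336
grasp_force: 40.0
```

```bash
python3 go.py c -5 0 22.5;python3 -c "
from h import *;s=arm.get_state();print(s['torque'],s['grasp_force'])"
```

```text
t 13.6167 local mm [-12.2   0.1  22.6] F [-7.8  -0.04  8.31] w 0.0336 q7 1.24
[-0.29, -0.004, 0.002, -0.006, -0.039, 0.011]
[0.05880258 1.43638114 0.02576196] 39.984574439004064
```

Emit:
move_arm(
  commands=[0.2,0,0,-0.02,0,0,0,0.2,-0.03,0,-0.02,0,0,0,0.2,-0.06,0,-0.02,0,0,0,0.2,-0.06,0,-0.02,0,0,0],
)

```text
clock: 13.95
tcp_pos: [0.5467, 0.1783, 0.0627]
eef_rot: [-0.07, -3.136, 0.001]
contact_force: [-8.9, -0.3, 4.6]
grip_width: 0.0338
grasp_force: 40.0
```

```bash
python3 go.py c -5 0 22.5;python3 -c "
from h import *;s=arm.get_state();print(s['torque'],s['grasp_force'])"
```

```text
t 13.95 local mm [-11.3   0.1  22.7] F [-8.94 -0.25  4.61] w 0.0338 q7 1.25
[-0.251, -0.004, 0.006, -0.009, -0.05, 0.013]
[ 0.12706892  1.55199077 -0.01036298] 39.98391034081578
```

Emit:
move_arm(
  commands=[0.2,-0.03,0,-0.02,0,0,0,0.2,-0.06,0,-0.02,0,0,0,0.2,-0.09,0,-0.02,0,0,0,0.2,-0.12,0,-0.02,0,0,0,0.2,-0.12,0,-0.02,0,0,0],
)

```text
clock: 14.37
tcp_pos: [0.5495, 0.1782, 0.0628]
eef_rot: [-0.07, -3.136, 0.001]
contact_force: [-8.0, 0.6, 1.0]
grip_width: 0.0337
grasp_force: 40.0
```

```bash
python3 go.py c -5 0 22.5;python3 -c "
from h import *;s=arm.get_state();print(s['torque'],s['grasp_force'])"
```

```text
t 14.3667 local mm [-8.5  0.1 22.8] F [-7.97  0.55  1.04] w 0.0337 q7 1.25
[-0.141, -0.003, 0.011, -0.01, -0.054, 0.014]
[0.246142   1.50071481 0.09136092] 39.98328362591565
```

Progressing at a steady 8 N; continuing in small steps.

Emit:
move_arm(
  commands=[0.2,-0.03,0,0,0,0,0,0.2,-0.06,0,0,0,0,0,0.2,-0.09,0,0,0,0,0,0.2,-0.12,0,0,0,0,0,0.2,-0.12,0,0,0,0,0],
)

```text
clock: 14.78
tcp_pos: [0.5525, 0.178, 0.0628]
eef_rot: [-0.07, -3.136, 0.001]
contact_force: [-7.8, 0.6, 1.7]
grip_width: 0.0338
grasp_force: 40.0
```

```bash
python3 go.py c -5 0 22.5
```

```text
t 14.7833 local mm [-5.5  0.1 22.8] F [-7.83  0.55  1.75] w 0.0338 q7 1.25
[-0.02, -0.003, 0.011, -0.011, -0.055, 0.013]
```

Emit:
move_arm(
  commands=[0.2,-0.03,0,0,0,0,0,0.2,-0.06,0,0,0,0,0,0.2,-0.09,0,0,0,0,0,0.2,-0.09,0,0,0,0,0],
)

```text
clock: 15.12
tcp_pos: [0.555, 0.1779, 0.0628]
eef_rot: [-0.07, -3.136, 0.001]
contact_force: [-6.7, 1.1, 1.0]
grip_width: 0.0333
grasp_force: 40.0
```

```bash
python3 go.py c 0 0 22.5
```

```text
t 15.1167 local mm [-3.   0.1 22.8] F [-6.65  1.08  1.02] w 0.0333 q7 1.25
[-0.122, -0.003, 0.01, -0.01, -0.049, 0.014]
```

Emit:
move_arm(
  commands=[0.2,-0.03,0,0,0,0,0,0.2,-0.06,0,0,0,0,0,0.2,-0.06,0,0,0,0,0],
)

```text
clock: 15.37
tcp_pos: [0.5561, 0.1779, 0.0628]
eef_rot: [-0.07, -3.136, 0.001]
contact_force: [-6.6, 0.1, 2.4]
grip_width: 0.0332
grasp_force: 40.0
```

Emit:
move_arm(
  commands=[0.2,-0.03,0,0,0,0,0,0.2,-0.06,0,0,0,0,0,0.2,-0.06,0,0,0,0,0],
)

```text
clock: 15.62
tcp_pos: [0.5561, 0.1778, 0.0627]
eef_rot: [-0.07, -3.133, 0.002]
contact_force: [-11.1, 0.0, 7.9]
grip_width: 0.0339
grasp_force: 40.0
```

Emit:
move_arm(
  commands=[0.2,-0.02,0,-0.02,0,0,0,0.2,-0.04,0,-0.02,0,0,0,0.2,-0.06,0,-0.02,0,0,0,0.2,-0.06,0,-0.02,0,0,0],
)

```text
clock: 15.95
tcp_pos: [0.5562, 0.1778, 0.0629]
eef_rot: [-0.069, -3.13, 0.003]
contact_force: [-14.8, 0.7, 7.9]
grip_width: 0.0341
grasp_force: 40.0
```

```bash
python3 go.py c 0 0 22.5
python3 - <<'E'
from h import *; import go
ims=[]
for n in('top','scene'):
    p=imaging.read_camera(n); p0=np.load(n+'2.npy',allow_pickle=True).item(); 
    c=proj(p,[go.tgt('c',.05,0,.02)[0]])[0].astype(int)
    for r in(p0,p): ims.append(cv2.resize(r['frame'][c[1]-16:c[1]+16,c[0]-16:c[0]+16],(200,200),interpolation=cv2.INTER_CUBIC))
save('catch.png',np.clip(np.hstack(ims)*1.3,0,255).astype(np.uint8))
E
```

```text
t 15.95 local mm [-1.8  0.  22.9] F [-14.85   0.7    7.91] w 0.0341 q7 1.25
[-0.072, -0.001, 0.015, -0.022, -0.123, 0.021]
```

View pics/catch.png

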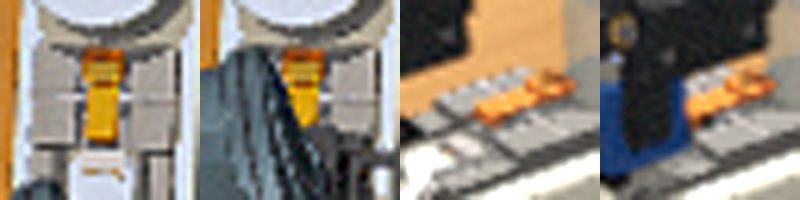

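Emit:
move_arm(
  commands=[0.2,0.06,0,0.02,0,0,0,0.2,0.12,0,0.02,0,0,0,0.2,0.18,0,0.02,0,0,0,0.2,0.24,0,0.02,0,0,0,0.2,0.24,0,0.02,0,0,0],
)

```text
clock: 16.47
tcp_pos: [0.5545, 0.1779, 0.0629]
eef_rot: [-0.071, -3.139, 0.001]
contact_force: [-3.8, 1.1, -4.2]
grip_width: 0.0335
grasp_force: 40.0
```

```bash
python3 go.py c 0 0 22.5
```

```text
t 16.4667 local mm [-3.5  0.1 22.9] F [-3.84  1.09 -4.23] w 0.0335 q7 1.25
[-0.139, -0.002, 0.016, -0.006, -0.021, 0.011]
```

Emit:
move_arm(
  commands=[0.2,0.04,0,0,0,0,0,0.2,0.08,0,0,0,0,0,0.2,0.12,0,0,0,0,0,0.2,0.12,0,0,0,0,0],
)

```text
clock: 16.8
tcp_pos: [0.5543, 0.1777, 0.0637]
eef_rot: [0.072, 3.137, 0.0]
contact_force: [5.6, 0.3, -11.2]
grip_width: 0.034
grasp_force: 40.0
```

```bash
python3 go.py c 0 0 22.5
```

```text
t 16.8 local mm [-3.7 -0.2 23.7] F [  5.55   0.26 -11.24] w 0.034 q7 1.25
[-0.148, 0.007, 0.048, 0.001, 0.039, 0.003]
```

The pack resists a 5.6 N pull, so the catch has it. I'll relax, open and withdraw.

Emit:
move_arm(
  commands=[0.2,-0.06,0,0.02,0,0,0,0.2,-0.1,0,0.03,0,0,0,0.2,-0.1,0,0.03,0,0,0,0.45,-0.1,0,0.03,0,0,0,0.6,-0.1,0,0.03,0,0,0,0.6,-0.1,0,0.03,0,0,0,0.6,-0.1,0,0.03,0,0,0,0.6,-0.1,0,0.03,0,0,0],
  newtons=6,
)

```text
clock: 17.47
tcp_pos: [0.5554, 0.1782, 0.0631]
eef_rot: [0.071, 3.14, 0.0]
contact_force: [0.3, 0.2, 0.3]
grip_width: 0.0533
grasp_force: 0.0
```

Emit:
move_arm(
  commands=[0.6,0,0,-0.3,0,0,0,0.6,0,0,-1,0,0,0,0.6,0,0,-2,0,0,0,0.6,0,0,-3.5,0,0,0,0.6,1,0,-5,0,0,0,0.6,3,0,-6,0,0,0,0.6,4,0,-6,0,0,0,0.6,5,1,-6,0,0,0,0.6,5,2,-6,0,0,0,0.6,5,3,-6,0,0,0,0.6,5,4,-6,0,0,0,0.6,5,5,-6,0,0,0],
)

```text
clock: 18.47
tcp_pos: [0.4358, 0.3098, 0.2137]
eef_rot: [0.071, 3.14, 0.001]
contact_force: [0.3, -0.2, 0.1]
grip_width: 0.0531
grasp_force: 0.0
```

```bash
python3 go.py c 0 0 22.5
python3 - <<'E'
from draw import *; import go
q=go.DEV['c'][:3];h=.04;ims=[]
for n in('top','scene'):
    p=imaging.read_camera(n)
    b=go.tgt('c',-.002,0,0)[0]
    bs=[(box((b[0],b[1],q[2]),-.025,.025,-.017,.017,h+.056,h+.056),(255,255,0))]
    ims.append(cv2.resize(crop(p,proj(p,[[q[0]+.02,q[1],.06]])[0],60,bs,6),(396,396)))
save('end.png',np.hstack(ims))
E
```

```text
t 18.4667 local mm [-128.2  126.3  173.7] F [ 0.29 -0.2   0.11] w 0.0531 q7 0.87
[-5.119, -5.061, 6.049, 0.009, 0.009, 0.008]
```

View pics/end.png

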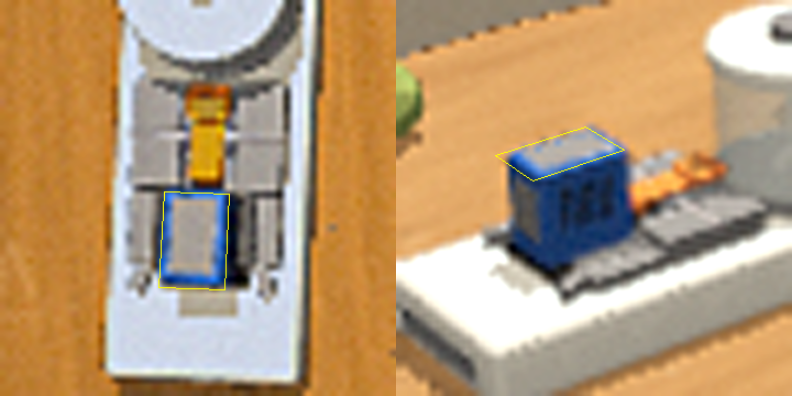

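The pack sits at (195,240) in the top crop, straight and on the home outline, with the catch down over its nose and the robot clear.

```bash
python3 -c "
from rig import arm;print(arm.job_done())"
```

```text
the job is handed in; nothing more can be done
None
```

The battery pack is out of the charger and home in the chopper: it held against a 5.6 N pull, I let go and backed the arm clear, and the job was handed in at about 18.5 s (no verdict was returned).

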